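# Reset the tripped breakers in order

### The job

The breakers in the grey rail on the bench have tripped, so their coloured buttons stand out. Reset three of them by pressing each button gently down with a closed fingertip until it is fully in: first the red one, then the yellow, then the blue. Leave the white button standing out because its circuit is under repair, do not lift any breaker out of the rail, and do not disturb the other things on the bench.

Things in the scene. Friction and masses are not known exactly. Their poses are not given: they have to be found in the camera images.
- rail: light grey tray-like mounting rail, 70 x 326 mm with screwed ears to 372 mm, fixed to the bench; origin at the centre of its underside on the bench top, x across it, y along it, z up. Floor 4 mm thick, walls 14 mm high; four pockets in a row along y, 80.5 mm apart
- red_unit: loose black breaker unit (the main feed) with a red strip on its front and a red button on top, 58 x 72 x 46 mm, about 0.3 kg, standing in a pocket of the rail with about 2 mm play; origin at the centre of its underside, z up. Any unit may stand in any pocket. The units are not gripped or lifted
- red_top (a point): centre of the top face of the red button, moves with it; upright, round, 27 mm across, at the centre of its unit. Tripped, the top is 70 mm above the bench and 18 mm above the flat steel collar round it; fully in, 8 mm lower. The top 8 mm is a springy rubber cap: it sinks 1 mm for each 3 N of push and comes back when let go
- red_button (a joint): how far the red button (not counting the give of its cap) is in: 0 m tripped, standing out; 0.008 m fully in against its stop. It slides straight down against about 3 N of friction, a little more when pushed fast, and stays where it is left. Past the stop only the cap gives, 3 N per mm: pushing until 6 to 9 N are felt brings it fully in
- yellow_unit: loose black breaker unit with a yellow strip on its front and a yellow button on top, 58 x 72 x 46 mm, about 0.3 kg, standing in a pocket of the rail with about 2 mm play; origin at the centre of its underside, z up. Any unit may stand in any pocket. The units are not gripped or lifted
- yellow_top (a point): centre of the top face of the yellow button, moves with it; upright, round, 27 mm across, at the centre of its unit. Tripped, the top is 70 mm above the bench and 18 mm above the flat steel collar round it; fully in, 8 mm lower. The top 8 mm is a springy rubber cap: it sinks 1 mm for each 3 N of push and comes back when let go
- yellow_button (a joint): how far the yellow button (not counting the give of its cap) is in: 0 m tripped, standing out; 0.008 m fully in against its stop. It slides straight down against about 3 N of friction, a little more when pushed fast, and stays where it is left. Past the stop only the cap gives, 3 N per mm: pushing until 6 to 9 N are felt brings it fully in
- blue_unit: loose black breaker unit with a blue strip on its front and a blue button on top, 58 x 72 x 46 mm, about 0.3 kg, standing in a pocket of the rail with about 2 mm play; origin at the centre of its underside, z up. Any unit may stand in any pocket. The units are not gripped or lifted
- blue_top (a point): centre of the top face of the blue button, moves with it; upright, round, 27 mm across, at the centre of its unit. Tripped, the top is 70 mm above the bench and 18 mm above the flat steel collar round it; fully in, 8 mm lower. The top 8 mm is a springy rubber cap: it sinks 1 mm for each 3 N of push and comes back when let go
- blue_button (a joint): how far the blue button (not counting the give of its cap) is in: 0 m tripped, standing out; 0.008 m fully in against its stop. It slides straight down against about 3 N of friction, a little more when pushed fast, and stays where it is left. Past the stop only the cap gives, 3 N per mm: pushing until 6 to 9 N are felt brings it fully in
- white_unit: loose black breaker unit (the circuit under repair; stays tripped) with a white strip on its front and a white button on top, 58 x 72 x 46 mm, about 0.3 kg, standing in a pocket of the rail with about 2 mm play; origin at the centre of its underside, z up. Any unit may stand in any pocket. The units are not gripped or lifted
- white_top (a point): centre of the top face of the white button, moves with it; upright, round, 27 mm across, at the centre of its unit. Tripped, the top is 70 mm above the bench and 18 mm above the flat steel collar round it; fully in, 8 mm lower. The top 8 mm is a springy rubber cap: it sinks 1 mm for each 3 N of push and comes back when let go
- white_button (a joint): how far the white button (not counting the give of its cap) is in: 0 m tripped, standing out; 0.008 m fully in against its stop. It slides straight down against about 3 N of friction, a little more when pushed fast, and stays where it is left. Past the stop only the cap gives, 3 N per mm: pushing until 6 to 9 N are felt brings it fully in
- screwdriver: screwdriver with a blue handle, 180 mm, lying behind the rail; bystander, origin at the centre of its underside
- tape_roll: roll of red insulating tape, 57 mm across, 18 mm high, lying flat behind the rail; bystander, origin at the centre of its underside
- tape_measure: yellow tape measure, 40 x 81 x 66 mm, standing to the left of the rail; bystander, origin at the centre of its underside
- pliers: pliers with red handles, 170 mm, lying to the right; bystander, origin at the centre of its underside
- oil_bottle: yellow oil bottle with a red spout, 36 mm across, 130 mm high, standing to the right; bystander, origin at the centre of its underside
- key: small flat steel spanner, 81 mm long, lying to the right; bystander, origin at the centre of its underside

How it is judged:
By the outcome, as a careful person would: the job done as asked, in the order asked, and still so for the second after the job is handed in, with the robot touching nothing.
It also fails if it takes over 35 s, if anything falls off the work surface, if the arm or the gripper's body presses on something with over 40 N, if the wrist force passes 120 N, or if a joint passes its speed limit or range.

### The arm

A 7-joint arm with a two-finger parallel gripper is mounted at the origin on a cart in front of the work surface, level with it; the furniture and walls round the work are solid. World frame = base frame: x ahead of the robot, y to its left, z up, the work surface at z = 0. Lengths are in m, angles in rad, forces in N, time in s.
With the tool pointing down it reaches from about 0.35 to 0.9 m from the base axis. Payload 8.1 kg.
Tool frame: the origin (TCP) lies at the very end of the fingers, on their centre line; the grasp point (between the pads) lies 19 mm behind it (arm.tcp_to_grasp is the distance from the TCP to the grasp point, in m); z points along the fingers, y is the line along which they close (so a half turn about z gives the same grasp; the last joint's range is limited). The gripper opens to 92 mm and grips with 3 to 60 N. Pads are 19 mm wide; open, the fingers measure 130 mm over their backs; the gripper's body (75 mm by 190 mm) begins 47 mm behind the grasp point.
Start: joints at [-1.364, 0.434, 0.025, 1.573, -0.012, 1.134, -0.075], TCP at [0.191, 0.595, 0.227] pointing down, gripper open.
Joint ranges: [-2.62, 2.62], [-0.44, 2.09], [-1.27, 1.32], [0.08, 2.57], [-1.32, 4.46], [0.12, 2], [-2.74, 2.74]. Speed limits (rad/s): [2.22, 2.22, 3.01, 3.01, 3.14, 3.14, 3.14].

### API

Orientations are given as a rotation vector (axis times angle).
In Python, from cell import arm, cams, sign_off gives the robot as it stands (arm), with the cameras (cams) and the job as plain functions.
- The arm moves only by the tool jog_arm, called after ">>>" as a command line: name --pt "numbers of a row" for each row, then --argument value for the rest. Schema: {"type":"object","properties":{"steps":{"type":"array","items":{"type":"array","items":{"type":"number"},"minItems":5,"maxItems":5},"minItems":1,"maxItems":10},"grip_force":{"type":"number"},"only":{"type":"string"},"quiet":{"type":"boolean"},"lines":{"type":"string"}},"required":["steps"],"additionalProperties":false}. steps is a list of rows, 1 to 10 of them, each of 5 numbers: dx, dy, dz in a scale on which 1.0 is 0.4 m, then a turn about the tool's z in fractions of the full range, 1 being 45 degrees, then the opening from 0.0 (shut) to 1.0 (fully open); each row shifts and turns the commanded pose from where the row before left it, along the tool's axes as they then stand; what a row does not reach is not made up. A row lasts 1/10 s, in which the tool goes at most 0.05 m and 0.15 rad, less where a joint would pass 70% of its speed; a pose out of reach is approached as far as the arm can. The fingers move at their own pace and stop on an object; grip_force is the grip in N (left out, the last holds). Time passes only in rows, so rows that do not move let the fingers close. The tool returns the time, the measured TCP pose, the force, the opening and the grip force at its end. only (a regular expression) keeps the lines of the reply that match it, lines (a string "A,B") keeps lines A to B, and quiet returns only ok. Input that does not fit is refused with a message, and nothing moves.
- arm.observe(): the state, without advancing time (a new reading comes with each control period).
- cams.get_image(name): name is "side" or "top"; returns a dict with "image" (480x640x3 uint8, blue, green, red), "fx", "fy", "cx", "cy" (pixels), "cam_to_world" (4x4, takes a point from camera to world coordinates). Camera axes: x right, y down, z forward; pixel columns grow to the right and rows downward; lengths in m; the calibration is good to about 2 mm. A picture is of the moment at which its call begins. There is no depth.
- sign_off(): hands the job in; it is judged then, once.
The state is a dict: "clock": time; "joints": joint angles; "dq": joint speeds; "joint_efforts": joint torques, N m; "position": TCP position; "ee_rot": TCP orientation; "force": force on the tool from outside, world axes, zero at the start; "ft_torque": the same for the moment, N m; "width": opening from 0.0 (shut) to 1.0 (fully open); "gripper_force": force on a finger pad.
Only numpy, scipy, OpenCV 4.12 (cv2) and the standard library are available. Lean on these libraries where they do the work, as an engineer would, in place of code of your own. Each camera call takes 0.05 s, during which the arm holds its last target. There are 200 camera calls.

## Working session

There is one attempt and no reset: what is moved stays moved. The work goes in short steps, Python scripts to look and compute and a tool call to move; the robot and the scene stay as the last step left them, time stands still between calls to the robot, and variables do not carry over. Pictures are saved under pics/ and viewed, at most 10 in all, crops included, and the job is handed in when it is done.

```bash
ls; mkdir -p pics
```

Run:
```python
from cell import arm, cams, sign_off
import cv2,numpy as np
o=arm.observe(); print({k:np.round(v,3).tolist() for k,v in o.items()})
for n in("top","side"):
    r=cams.get_image(n); cv2.imwrite(f"pics/{n}0.png",r["image"]); print(n,r["fx"],r["fy"],r["cx"],r["cy"],np.round(r["cam_to_world"],4).tolist())
```

```text
cell.py
pics
{'clock': 0.0, 'joints': [-1.364, 0.435, 0.025, 1.574, -0.012, 1.134, -0.075], 'dq': [0.001, -0.001, 0.002, -0.001, 0.001, 0.001, -0.001], 'joint_efforts': [-0.0, -66.786, 0.985, -31.447, -0.06, 0.043, 0.0], 'position': [0.19, 0.595, 0.226], 'ee_rot': [-0.485, -3.104, 0.003], 'force': [-0.425, -0.307, 0.397], 'ft_torque': [0.021, 0.033, 0.016], 'gripper_force': 0.0, 'width': 1.002}
top 508.47122052059177 508.47122052059177 327.1367147108221 236.3434523809634 [[0.0012, -0.9782, 0.2075, 0.3611], [-1.0, -0.0023, -0.0054, 0.0921], [0.0058, -0.2074, -0.9782, 1.1321], [0.0, 0.0, 0.0, 1.0]]
side 576.8900715036478 576.8900715036478 323.4245969492853 235.76914386972626 [[0.4573, -0.6272, 0.6305, -0.2109], [-0.8891, -0.3069, 0.3395, -0.333], [-0.0194, -0.7159, -0.698, 0.9414], [0.0, 0.0, 0.0, 1.0]]
```

View pics/top0.png

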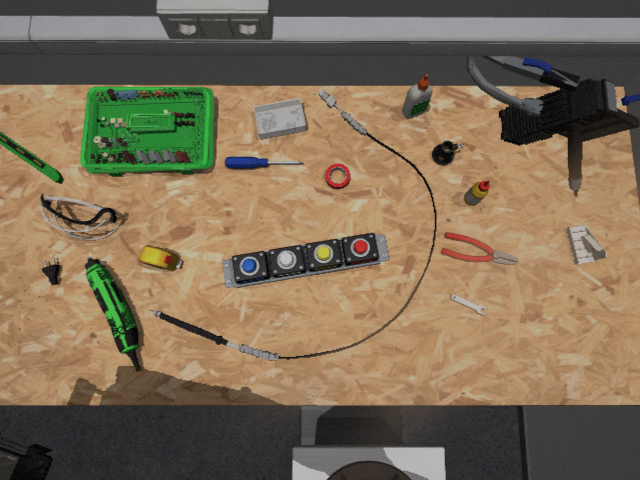

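View pics/side0.png

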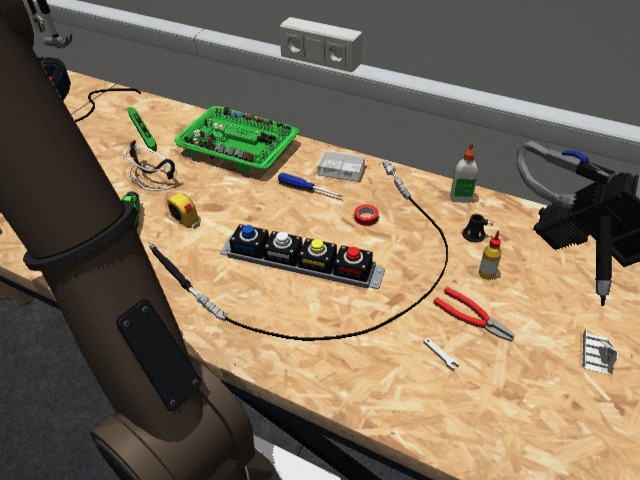

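Top view: blue (249,265), white (286,259), yellow (323,253) and red (360,246) buttons sit in a row in the rail. The side view shows the same order at (248,231), (282,240), (318,245), (353,254). I'll triangulate the caps.

Create h.py:
```python
from cell import arm, cams, sign_off
import cv2,numpy as np
SEED={"top":dict(blue=(249,265),white=(286,259),yellow=(323,253),red=(360,246)),"side":dict(blue=(248,231),white=(282,240),yellow=(318,245),red=(353,254))}
def mask(img,c):
    h,s,v=cv2.split(cv2.cvtColor(img,cv2.COLOR_BGR2HSV))
    if c=="white": m=(s<60)&(v>150)
    else:
        t=dict(red=0,yellow=28,blue=110)[c]; d=np.abs(h.astype(int)-t); d=np.minimum(d,180-d)
        m=(d<12)&(s>110)&(v>70)
    return m.astype(np.uint8)
def blob(img,c,p,R=14):
    m=mask(img,c); w=np.zeros_like(m); cv2.circle(w,p,R,1,-1)
    n,l,st,ce=cv2.connectedComponentsWithStats(m*w)
    i=1+np.argmax(st[1:,4]); return ce[i],st[i].tolist()
def ray(r,p):
    T=np.array(r["cam_to_world"]); d=T[:3,:3]@[(p[0]-r["cx"])/r["fx"],(p[1]-r["cy"])/r["fy"],1]
    return T[:3,3],d/np.linalg.norm(d)
def plane(r,p,z):
    o,d=ray(r,p); return o+d*(z-o[2])/d[2]
def cross(rs,ps):
    A=np.zeros((3,3));b=np.zeros(3)
    for r,p in zip(rs,ps):
        o,d=ray(r,p);M=np.eye(3)-np.outer(d,d);A+=M;b+=M@o
    return np.linalg.solve(A,b)
def project(r,X):
    T=np.linalg.inv(r["cam_to_world"]);q=T[:3,:3]@X+T[:3,3];return np.array([r["cx"]+r["fx"]*q[0]/q[2],r["cy"]+r["fy"]*q[1]/q[2]])
```

Run:
```python
from h import *
np.set_printoptions(precision=4,suppress=True)
R={n:cams.get_image(n) for n in("top","side")}
P={}
for c in SEED["top"]:
    b={n:blob(R[n]["image"],c,SEED[n][c]) for n in R}
    X=cross(list(R.values()),[b[n][0] for n in R])
    print(c,[(b[n][0],b[n][1]) for n in R],"X",X,"top@.066",plane(R["top"],b["top"][0],.066),"side@.066",plane(R["side"],b["side"][0],.066))
print(project(R["top"],np.array([.19,.595,.226])),project(R["side"],np.array([.19,.595,.226])))
a=cv2.resize(R["top"]["image"][225:300,210:400],None,fx=4,fy=4,interpolation=cv2.INTER_CUBIC)
b=cv2.resize(R["side"]["image"][215:290,210:400],None,fx=4,fy=4,interpolation=cv2.INTER_CUBIC)
cv2.imwrite("pics/crop.png",np.vstack([a,b])[:600,:])
```

```text
blue [(array([248.6214, 264.9786]), [242, 259, 14, 13, 140]), (array([247.29, 230.06]), [242, 225, 13, 12, 100])] X [0.5249 0.2532 0.0632] top@.066 [0.5249 0.2523 0.066 ] side@.066 [0.5222 0.2519 0.066 ]
white [(array([285.8622, 259.0255]), [278, 251, 18, 18, 196]), (array([281.5111, 238.5926]), [273, 232, 19, 16, 135])] X [0.5389 0.1746 0.0584] top@.066 [0.5378 0.1737 0.066 ] side@.066 [0.5322 0.1704 0.066 ]
yellow [(array([323.0851, 252.9149]), [317, 247, 13, 13, 141]), (array([316.8061, 245.5091]), [311, 238, 13, 15, 165])] X [0.5522 0.0947 0.0602] top@.066 [0.5511 0.0948 0.066 ] side@.066 [0.5472 0.0919 0.066 ]
red [(array([359.979 , 246.5105]), [354, 240, 13, 14, 143]), (array([352.8947, 252.4934]), [347, 246, 13, 15, 152])] X [0.5661 0.0157 0.0617] top@.066 [0.5652 0.0161 0.066 ] side@.066 [0.5624 0.0139 0.066 ]
[ 22.3991 448.6859] [-16.0273 222.7507]
```

View pics/crop.png

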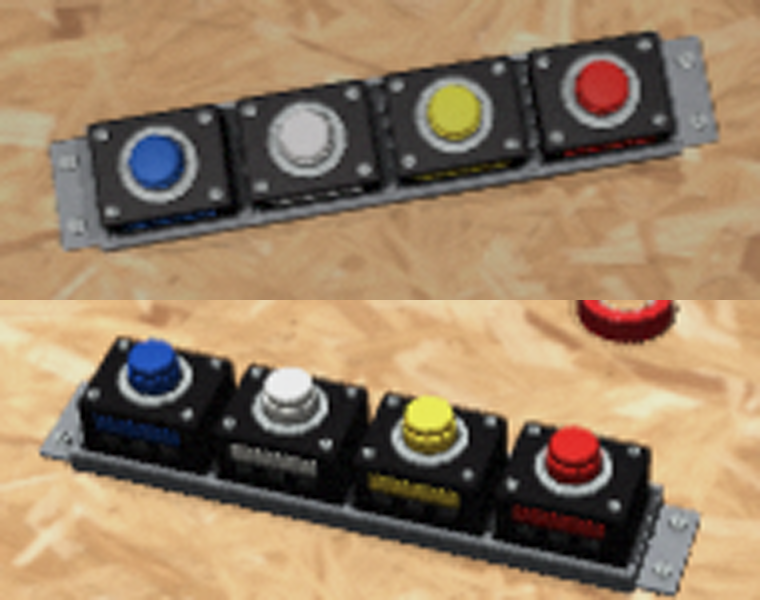

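The row spacing comes out at 80 mm (80.5 expected) and the heights are about 60–63 mm, which fits cap-plus-side centroids, so the measurements are good. Next I'll work out the move in tool axes.

Create go.py:
```python
import sys
from cell import arm, cams, sign_off
import numpy as np
from scipy.spatial.transform import Rotation as R
B=dict(red=(.5655,.016),yellow=(.5515,.0945),blue=(.5250,.2525))
o=arm.observe(); M=R.from_rotvec(o["ee_rot"]).as_matrix()
t=np.array([*B[sys.argv[1]],float(sys.argv[2])])
print("tool delta",np.round(M.T@(t-o["position"]),4),"pos",np.round(o["position"],4),"F",np.round(o["force"],2)); print(np.round(M,3).tolist())
```

```bash
python3 go.py red 0.12
```

```text
tool delta [-0.5337 -0.4369  0.1067] pos [0.1905 0.5949 0.2262] F [ 0.32 -0.52 -1.08]
[[-0.952, 0.305, -0.0], [0.305, 0.952, -0.001], [-0.0, -0.001, -1.0]]
```

Units first: shifts go in shares of 0.4 m and turns go in shares of 45 degrees. So -0.033 m / 0.4 = -0.0825, -0.03 m / 0.4 = -0.075.

>>> jog_arm --pt "-0.0375 -0.03 0 0 0" --pt "-0.075 -0.0625 0 0 0" --pt "-0.0825 -0.0675 0.0125 0 0" --pt "-0.0825 -0.0675 0.0125 0 0" --pt "-0.0825 -0.0675 0.0125 0 0" --pt "-0.0825 -0.0675 0.0125 0 0" --pt "-0.0825 -0.0675 0.0125 0 0" --pt "-0.0825 -0.0675 0.0125 0 0" --pt "-0.0825 -0.0675 0.0125 0 0" --pt "-0.0825 -0.0675 0.0125 0 0"

```text
clock: 1.2
position: [0.4084, 0.2585, 0.1867]
ee_rot: [0.485, 3.104, 0.001]
force: [0.9, 0.4, -0.4]
width: 0.179
gripper_force: 0.0
```

```bash
python3 go.py red 0.12
```

```text
tool delta [-0.2236 -0.1831  0.0666] pos [0.4084 0.2585 0.1867] F [ 0.88  0.43 -0.37]
[[-0.952, 0.305, 0.0], [0.305, 0.952, 0.0], [-0.0, 0.0, -1.0]]
```

In the tool's units: -0.033 m / 0.4 = -0.0825, -0.027 m / 0.4 = -0.0675.

>>> jog_arm --pt "-0.0825 -0.0675 0.025 0 0" --pt "-0.0825 -0.0675 0.025 0 0" --pt "-0.0825 -0.0675 0.025 0 0" --pt "-0.0825 -0.0675 0.025 0 0" --pt "-0.0825 -0.0675 0.025 0 0" --pt "-0.0825 -0.0675 0.025 0 0" --pt "-0.045 -0.0375 0.0175 0 0" --pt "0 0 0 0 0" --pt "0 0 0 0 0"

```text
clock: 2.1
position: [0.5591, 0.0255, 0.1194]
ee_rot: [-0.486, -3.103, 0.0]
force: [-0.3, 0.6, 0.8]
width: 0.005
gripper_force: 0.0
```

```bash
python3 go.py red 0.12
```

Run:
```python
from h import *
a=cams.get_image("side")["image"][150:300,210:410]
cv2.imwrite("pics/red1.png",cv2.resize(a,None,fx=4,fy=4,interpolation=cv2.INTER_CUBIC))
```

```text
tool delta [-0.009  -0.0071 -0.0006] pos [0.5591 0.0255 0.1194] F [-0.25  0.56  0.8 ]
[[-0.952, 0.306, -0.001], [0.306, 0.952, 0.0], [0.001, -0.0, -1.0]]
```

View pics/red1.png

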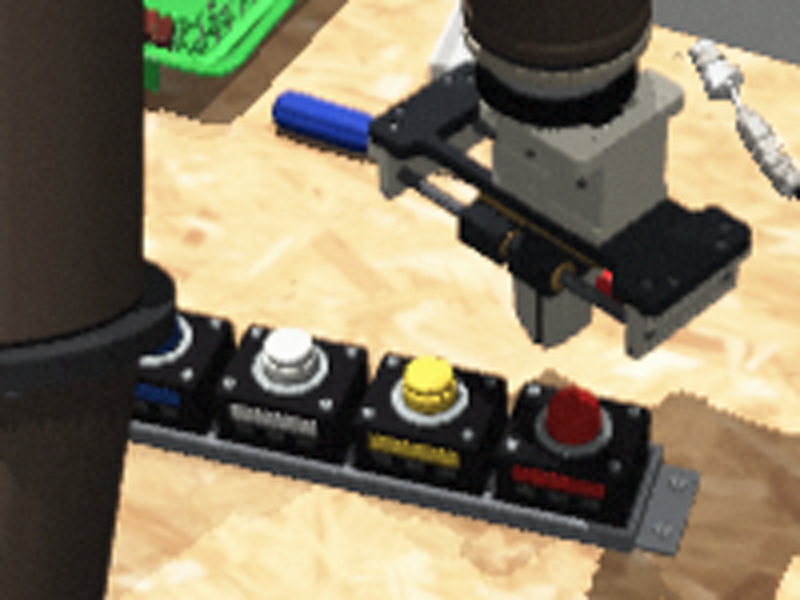

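The shut fingers hover just above and beside red (tip at crop (545,335), red cap at (573,415)), and nothing is in the way. I'll centre and descend to just above the cap.

In the tool's units: 0.015 m / 0.4 = 0.0375, -0.009 m / 0.4 = -0.0225.

>>> jog_arm --pt "-0.0225 -0.0175 0.025 0 0" --pt "0 0 0.0375 0 0" --pt "0 0 0.0325 0 0" --pt "0 0 0.0075 0 0" --pt "0 0 0 0 0"

```text
clock: 2.65
position: [0.5653, 0.0166, 0.078]
ee_rot: [-0.483, -3.103, 0.0]
force: [-0.7, 0.6, -0.4]
width: 0.004
gripper_force: 0.0
```

```bash
python3 go.py red 0.07
```

```text
tool delta [-0.0003 -0.0005  0.008 ] pos [0.5653 0.0166 0.078 ] F [-0.68  0.6  -0.43]
[[-0.953, 0.304, -0.001], [0.304, 0.953, -0.0], [0.001, -0.0, -1.0]]
```

In the tool's units: 0.004 m / 0.4 = 0.01, 0.001 m / 0.4 = 0.0025.

>>> jog_arm --pt "0 0 0.01 0 0" --pt "0 0 0.0075 0 0" --pt "0 0 0.005 0 0" --pt "0 0 0.005 0 0" --pt "0 0 0.005 0 0" --pt "0 0 0.005 0 0" --pt "0 0 0.0025 0 0" --pt "0 0 0 0 0"

```text
clock: 3.45
position: [0.566, 0.0163, 0.0627]
ee_rot: [0.485, 3.104, 0.0]
force: [-0.2, 0.3, 1.9]
width: 0.004
gripper_force: 1.2
```

```bash
python3 go.py red 0.0597
```

```text
tool delta [ 0.0004 -0.0005  0.003 ] pos [0.566  0.0163 0.0627] F [-0.22  0.29  1.93]
[[-0.952, 0.305, 0.0], [0.305, 0.952, 0.0], [-0.0, 0.0, -1.0]]
```

In the tool's units: 0.001 m / 0.4 = 0.0025.

>>> jog_arm --pt "0 0 0.0025 0 0" --pt "0 0 0.0025 0 0" --pt "0 0 0 0 0" --pt "0 0 0 0 0"

```text
clock: 3.85
position: [0.5661, 0.0163, 0.0609]
ee_rot: [0.485, 3.104, 0.0]
force: [-0.5, 1.2, 6.0]
width: 0.004
gripper_force: 2.7
```

>>> jog_arm --pt "0 0 0.0013 0 0" --pt "0 0 0.0013 0 0" --pt "0 0 0 0 0" --pt "0 0 0 0 0"

```text
clock: 4.25
position: [0.566, 0.0163, 0.0601]
ee_rot: [0.485, 3.104, 0.001]
force: [-1.2, 0.7, 8.1]
width: 0.004
gripper_force: 3.8
```

>>> jog_arm --pt "0 0 0 0 0"

```text
clock: 4.35
position: [0.5661, 0.0163, 0.0601]
ee_rot: [0.485, 3.104, 0.0]
force: [-2.1, 1.0, 8.4]
width: 0.006
gripper_force: 3.8
```

Red holds 8 N steady at the expected depth, so it is against its stop. I'll lift straight up and go to yellow.

In the tool's units: -0.02 m / 0.4 = -0.05, -0.012 m / 0.4 = -0.03.

>>> jog_arm --pt "0 0 -0.01 0 0" --pt "0 0 -0.03 0 0" --pt "0 0 -0.05 0 0" --pt "0 0 -0.025 0 0" --pt "0 0 0 0 0"

```text
clock: 4.85
position: [0.5669, 0.0162, 0.1074]
ee_rot: [0.485, 3.101, 0.001]
force: [0.7, -0.2, -0.0]
width: 0.009
gripper_force: 0.0
```

```bash
python3 go.py yellow 0.1
```

```text
tool delta [0.0386 0.0699 0.0074] pos [0.5669 0.0162 0.1074] F [ 0.69 -0.17 -0.04]
[[-0.952, 0.305, 0.003], [0.305, 0.952, 0.0], [-0.003, 0.001, -1.0]]
```

In the tool's units: 0.027 m / 0.4 = 0.0675, 0.025 m / 0.4 = 0.0625.

>>> jog_arm --pt "0.025 0.045 0 0 0" --pt "0.0375 0.0675 0 0 0" --pt "0.034 0.0625 0.0175 0 0" --pt "0 0 0.025 0 0" --pt "0 0 0 0 0" --pt "0 0 0 0 0"

```text
clock: 5.45
position: [0.5502, 0.0933, 0.0883]
ee_rot: [-0.487, -3.103, 0.002]
force: [0.5, -0.9, -0.2]
width: 0.006
gripper_force: 0.0
```

```bash
python3 go.py yellow 0.078
```

Run:
```python
from h import *
o=[]
for n,(r,c) in dict(top=(200,230),side=(180,230)).items():
    a=cams.get_image(n)["image"][r:r+100,c:c+180]; o.append(cv2.resize(a,None,fx=3,fy=3,interpolation=cv2.INTER_CUBIC))
cv2.imwrite("pics/y1.png",np.vstack(o))
```

```text
tool delta [-0.0008  0.0015  0.0103] pos [0.5502 0.0933 0.0883] F [ 0.52 -0.9  -0.16]
[[-0.952, 0.306, -0.001], [0.306, 0.952, -0.001], [0.001, -0.001, -1.0]]
```

View pics/y1.png

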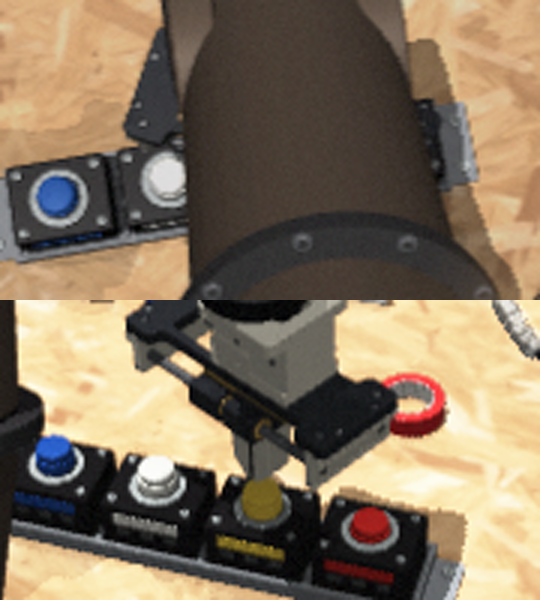

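The side view shows the red cap (369,525) clearly sunk, and the fingertip (260,475) is above yellow (263,500). I'll press yellow the same way.

In the tool's units: 0.008 m / 0.4 = 0.02, 0.006 m / 0.4 = 0.015.

>>> jog_arm --pt "-0.002 0.0038 0.02 0 0" --pt "0 0 0.015 0 0" --pt "0 0 0.01 0 0" --pt "0 0 0.005 0 0" --pt "0 0 0.005 0 0" --pt "0 0 0.005 0 0" --pt "0 0 0.0025 0 0" --pt "0 0 0 0 0" --pt "0 0 0 0 0"

```text
clock: 6.45
position: [0.5517, 0.0959, 0.0638]
ee_rot: [0.485, 3.104, 0.0]
force: [-1.2, -1.0, 1.8]
width: 0.004
gripper_force: 0.9
```

```bash
python3 go.py yellow 0.0597
```

```text
tool delta [-0.0002 -0.0014  0.0041] pos [0.5517 0.0959 0.0638] F [-1.2  -0.97  1.84]
[[-0.952, 0.305, 0.0], [0.305, 0.952, 0.0], [-0.0, 0.0, -1.0]]
```

In the tool's units: 0.001 m / 0.4 = 0.0025.

>>> jog_arm --pt "0 0 0.0025 0 0" --pt "0 0 0.0025 0 0" --pt "0 0 0.0025 0 0" --pt "0 0 0 0 0" --pt "0 0 0 0 0"

```text
clock: 6.95
position: [0.5518, 0.096, 0.0609]
ee_rot: [0.485, 3.104, 0.0]
force: [-1.0, -1.8, 4.9]
width: 0.006
gripper_force: 2.7
```

>>> jog_arm --pt "0 0 0.0013 0 0" --pt "0 0 0.0013 0 0" --pt "0 0 0 0 0" --pt "0 0 0 0 0"

```text
clock: 7.35
position: [0.5518, 0.0959, 0.0601]
ee_rot: [0.485, 3.104, 0.0]
force: [-1.7, -1.2, 7.8]
width: 0.005
gripper_force: 3.9
```

Yellow reaches 7.8 N at the same 60.1 mm depth, so it is fully in. I'll lift and cross above white to blue.

In the tool's units: -0.02 m / 0.4 = -0.05, -0.012 m / 0.4 = -0.03.

>>> jog_arm --pt "0 0 -0.01 0 0" --pt "0 0 -0.03 0 0" --pt "0 0 -0.05 0 0" --pt "0 0 -0.05 0 0" --pt "0 0 0 0 0" --pt "0 0 0 0 0"

```text
clock: 7.95
position: [0.552, 0.0962, 0.1163]
ee_rot: [0.484, 3.103, 0.001]
force: [0.3, 0.2, -0.5]
width: 0.009
gripper_force: 0.0
```

```bash
python3 go.py blue 0.11
```

```text
tool delta [0.0733 0.1407 0.0064] pos [0.552  0.0962 0.1163] F [ 0.3   0.21 -0.47]
[[-0.952, 0.305, 0.001], [0.305, 0.952, 0.001], [-0.001, 0.001, -1.0]]
```

In the tool's units: 0.035 m / 0.4 = 0.0875, 0.033 m / 0.4 = 0.0825.

>>> jog_arm --pt "0.025 0.0475 0 0 0" --pt "0.045 0.0875 0 0 0" --pt "0.045 0.0875 0 0 0" --pt "0.0425 0.0825 0 0 0" --pt "0.0258 0.0468 0.015 0 0" --pt "0 0 0.03 0 0" --pt "0 0 0.025 0 0" --pt "0 0 0 0 0" --pt "0 0 0 0 0"

```text
clock: 8.85
position: [0.5249, 0.2504, 0.0873]
ee_rot: [-0.488, -3.103, 0.002]
force: [-0.3, -0.1, -0.1]
width: 0.006
gripper_force: 0.0
```

```bash
python3 go.py blue 0.078
```

```text
tool delta [0.0006 0.002  0.0093] pos [0.5249 0.2504 0.0873] F [-0.29 -0.09 -0.09]
[[-0.952, 0.307, -0.001], [0.307, 0.952, -0.001], [0.0, -0.001, -1.0]]
```

In the tool's units: 0.008 m / 0.4 = 0.02, 0.006 m / 0.4 = 0.015.

>>> jog_arm --pt "0.0008 0.0025 0.02 0 0" --pt "0 0 0.015 0 0" --pt "0 0 0.0075 0 0" --pt "0 0 0.005 0 0" --pt "0 0 0.005 0 0" --pt "0 0 0.005 0 0" --pt "0 0 0.0025 0 0" --pt "0 0 0 0 0" --pt "0 0 0 0 0"

```text
clock: 9.75
position: [0.5249, 0.2534, 0.0638]
ee_rot: [0.485, 3.104, 0.0]
force: [-0.4, -0.6, 1.3]
width: 0.003
gripper_force: 0.9
```

>>> jog_arm --pt "0 0 0.0025 0 0" --pt "0 0 0.0025 0 0" --pt "0 0 0 0 0" --pt "0 0 0 0 0"

```text
clock: 10.15
position: [0.525, 0.2534, 0.0618]
ee_rot: [0.485, 3.104, 0.001]
force: [-0.3, -0.9, 2.9]
width: 0.005
gripper_force: 1.4
```

>>> jog_arm --pt "0 0 0.0025 0 0" --pt "0 0 0.0013 0 0" --pt "0 0 0.0008 0 0" --pt "0 0 0 0 0" --pt "0 0 0 0 0"

```text
clock: 10.65
position: [0.525, 0.2534, 0.0603]
ee_rot: [0.485, 3.104, 0.001]
force: [-1.3, -1.7, 6.8]
width: 0.004
gripper_force: 3.6
```

>>> jog_arm --pt "0 0 0 0 0"

```text
clock: 10.75
position: [0.525, 0.2534, 0.0603]
ee_rot: [0.485, 3.104, 0.001]
force: [-1.0, -1.7, 7.7]
width: 0.003
gripper_force: 3.6
```

Blue is at about 7.5 N at the stop. I'll lift, back away and check all four.

In the tool's units: -0.04 m / 0.4 = -0.1, 0.035 m / 0.4 = 0.0875.

>>> jog_arm --pt "0 0 -0.01 0 0" --pt "0 0 -0.03 0 0" --pt "0 0 -0.075 0 0" --pt "0 0 -0.1 0 0" --pt "0 0 -0.1 0 0" --pt "0.05 0.025 -0.05 0 0" --pt "0.0875 0.045 0 0 0" --pt "0.0875 0.045 0 0 0" --pt "0.0875 0.045 0 0 0" --pt "0.0875 0.045 0 0 0"

```text
clock: 11.75
position: [0.3961, 0.3811, 0.2068]
ee_rot: [0.485, 3.104, 0.001]
force: [0.4, 0.4, -0.4]
width: 0.003
gripper_force: 0.0
```

>>> jog_arm --pt "0.0875 0.045 0 0 0" --pt "0.0875 0.045 0 0 0" --pt "0.0875 0.045 0 0 0" --pt "0.0875 0.045 0 0 0" --pt "0.0875 0.045 0 0 0" --pt "0.0875 0.045 0 0 0" --pt "0.05 0.025 0 0 0" --pt "0 0 0 0 0" --pt "0 0 0 0 0"

```text
clock: 12.65
position: [0.2141, 0.5626, 0.2062]
ee_rot: [0.483, 3.104, -0.0]
force: [0.5, -0.1, 0.5]
width: 0.004
gripper_force: 0.0
```

Run:
```python
from h import *
np.set_printoptions(precision=4,suppress=True)
R={n:cams.get_image(n) for n in("top","side")}
for n in R: cv2.imwrite(f"pics/{n}_end.png",R[n]["image"])
for c in SEED["top"]:
    b={n:blob(R[n]["image"],c,SEED[n][c],16) for n in R}
    print(c,[(b[n][0],b[n][1]) for n in R],cross(list(R.values()),[b[n][0] for n in R]))
o=[cv2.resize(R[n]["image"][r:r+75,210:400],None,fx=4,fy=4,interpolation=cv2.INTER_CUBIC) for n,r in(("top",225),("side",215))]
cv2.imwrite("pics/crop_end.png",np.vstack(o))
d=cv2.absdiff(R["top"]["image"],cv2.imread("pics/top0.png")).max(2); cv2.imwrite("pics/diff.png",np.hstack([d]))
```

```text
blue [(array([249.    , 265.3913]), [243, 259, 13, 14, 138]), (array([247.6321, 232.1887]), [242, 227, 13, 12, 106])] [0.5251 0.2534 0.0565]
white [(array([285.8821, 258.9487]), [278, 251, 18, 18, 195]), (array([281.5111, 238.5926]), [273, 232, 19, 16, 135])] [0.539  0.1746 0.0583]
yellow [(array([323.0511, 253.0803]), [317, 247, 13, 13, 137]), (array([317.0152, 247.0909]), [311, 241, 13, 13, 132])] [0.5529 0.0948 0.0547]
red [(array([359.9137, 247.    ]), [354, 241, 13, 13, 139]), (array([352.9008, 254.687 ]), [347, 249, 13, 12, 131])] [0.5662 0.0154 0.055 ]
```

View pics/crop_end.png

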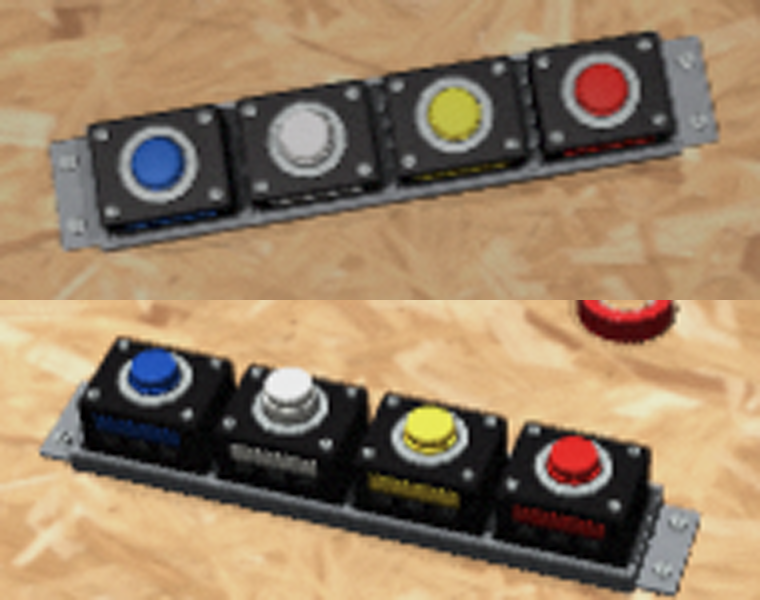

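View pics/top_end.png

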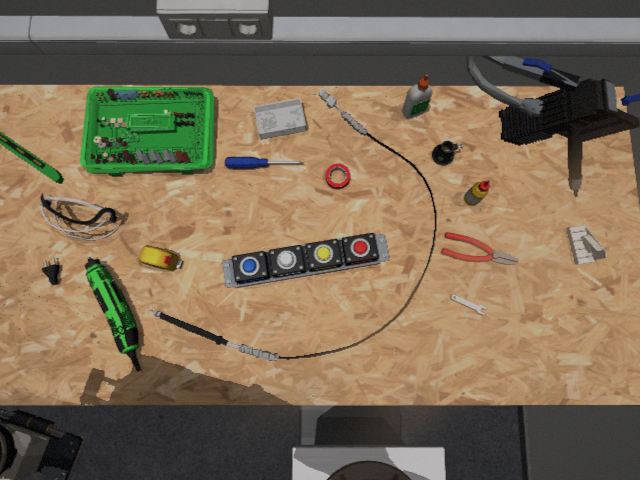

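The blue (152,372), yellow (430,430) and red (573,458) caps sit low in the side crop. White (288,385) still stands out, and everything else on the bench is where it was.

```bash
python3 -c "
from cell import arm, cams, sign_off
print(sign_off())"
```

```text
the job is handed in; nothing more can be done
None
```

I pressed the red, yellow and blue buttons fully in, in that order, left white standing out, saw nothing else on the bench moved, and handed the job in at about 13 s.

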